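Stand the toppled spice jars back on the spice step

TASK

The two spice jars have tipped over and lie on the worktop. Stand both upright on the little raised wooden step behind them, their bases wholly on its board: the yellow-capped jar to the left of the salt shaker and the dark-capped jar to its right, as the robot sees it. Set them down without dropping them, and leave the salt shaker standing where it is.

Things in the scene. Friction and masses are not known exactly. Their poses are not given: they have to be found in the camera images.
- spice_yellow: Round glass spice jar with an orange-yellow screw cap, a straight cylinder 44 mm in diameter and 100 mm long, about 0.11 kg, closed and rigid. Origin: centre of its base (underside); its z axis runs along the jar from base to cap. It starts lying on its side, its cap pointing roughly to the robot's left, free to roll.
- spice_dark: Round glass spice jar with a dark brown cap and a green label, a straight cylinder 41 mm in diameter and 104 mm long, about 0.11 kg, closed and rigid. Origin: centre of its base; its z axis runs from base to cap. It starts lying on its side, its cap pointing roughly to the robot's left, free to roll.
- salt_shaker: Grey and clear salt shaker, 44 mm in diameter and 90 mm tall, 0.1 kg, standing loose, leaning about 0.04 rad, near the middle of the step. Origin: centre of its base; z up. It must stay there.
- step_top (a point): Centre of the top of the fixed, pale wooden spice step, a low bench 42 mm high. Usable top 66 mm deep (x axis, away from the robot), 270 mm long (y axis, to the robot's left); z up. An 11 mm high upstand runs along the far edge, 33 to 39 mm from this point; the near edge, 33 mm off, is open. Room for one jar either side of the shaker, about 85 mm left and right of this point.

How it is judged:
By the outcome, as a careful person would: the job done as asked, in the order asked, and still so for the second after the job is handed in, with the robot touching nothing.
It also fails if it takes over 70 s, if anything falls off the work surface, if the arm or the gripper's body presses on something with over 40 N, if the wrist force passes 120 N, or if a joint passes its speed limit or range.

ROBOT

A 7-joint arm with a two-finger parallel gripper is mounted at the origin on a cart in front of the work surface, level with it; the furniture and walls round the work are solid. World frame = base frame: x ahead of the robot, y to its left, z up, the work surface at z = 0. Lengths are in m, angles in rad, forces in N, time in s.
With the tool pointing down it reaches from about 0.4 to 0.85 m from the base axis. Payload 10.4 kg.
Tool frame: the origin (TCP) lies between the finger pads; the fingertips stand 19 mm ahead of it and the grasp point (between the pads) is the TCP; x points along the fingers, y is the direction in which the jaws open and shut, and the axes are right-handed (so a half turn about x gives the same grasp; the last joint's range is limited). The gripper opens to 87 mm and grips with 3 to 60 N. Pads are 19 mm wide; open, the fingers measure 117 mm over their backs; the gripper's body (75 mm by 190 mm) begins 51 mm behind the grasp point.
Start: joints at [-1.223, 0.332, -0.065, 1.46, 0.022, 1.35, -0.088], TCP at [0.226, 0.583, 0.242] pointing down, gripper open.
Joint ranges: [-2.6, 2.6], [-0.5, 2.12], [-1.47, 1.34], [0.16, 2.42], [-1.27, 4.41], [0.06, 2.06], [-2.6, 2.6]. Speed limits (rad/s): [2.22, 2.22, 2.79, 2.79, 3.14, 3.14, 3.14].

INTERFACE

Orientations are given as a unit quaternion [x, y, z, w].
In Python, from bench import r gives the robot as it stands.
- The arm moves only by the tool drive_tool, never from a script. Its argument "motion" is a list of rows, each a list of 4 numbers: the shift along the tool's x, y, z in cm, then the turn about the tool's x in units of 5 degrees (1.0 is 5 degrees). In form: [[tx, ty, tz, twist], ...]. A call has 1 to 20 rows; each row is the pose to reach, as a shift and turn from the pose commanded when the call began, along the tool's axes at that moment; what a row does not reach only later rows make up. A row lasts 1/12 s, in which the tool goes at most 41.7 mm and 7.16 degrees, less where a joint would pass 70% of its speed; a pose out of reach is approached as far as the arm can. A call with a gripper value outside its range is refused whole. "grip" is the closure in counts, from 0 (fully open) to 255 (shut), set as the call begins (left out, the last holds). The fingers move at their own pace and stop on an object; "force" is the grip in N (left out, the last holds). Time passes only in rows, so rows that repeat a pose let the fingers close. It gives the time, the measured TCP pose, the force and the opening at its end, in the units of the state.
- r.read_state(): the state, without advancing time (a new reading comes with each control period).
- r.camera(name): name is "scene" or "top" or "wrist"; returns the picture (384x512x3 uint8, red, green, blue); there is no depth.
- r.calibration(name): a dict with "fx", "fy", "cx", "cy" (pixels), "dist" ([k1, k2, p1, p2, k3] as OpenCV has them; the pictures are not rectified), "xyz" and "orientation" of the camera in the world. Camera axes: x right, y up, looking along -z (the intrinsics and any distortion apply to the point x, -y, -z); pixel columns grow to the right and rows downward; lengths in m; the calibration is good to about 2 mm. A picture is of the moment at which its call begins: read the wrist's pose just before it. calibration takes no time and is no camera call; for the wrist camera it gives the pose at the moment of the call.
- r.close_job(): hands the job in, once; it reports no verdict.
The state is a dict: "time": time; "joint_positions": joint angles; "joint_vel": joint speeds; "joint_torque": joint torques, N m; "ee_pos": TCP position; "eef_rot": TCP orientation; "ft_force": force on the tool from outside, world axes, zero at the start; "torque": the same for the moment, N m; "width": finger opening in m.
Only numpy, scipy, OpenCV 4.12 (cv2) and the standard library are available. Lean on these libraries where they do the work, as an engineer would, in place of code of your own. Each camera call takes 0.05 s, during which the arm holds its last target.

## Working session

There is one attempt and no reset: what is moved stays moved. The work goes in short steps, Python scripts to look and compute and a tool call to move; the robot and the scene stay as the last step left them, time stands still between calls to the robot, and variables do not carry over. Pictures are saved under pics/ and viewed, and the job is handed in when it is done.

Besides the shell and the picture viewer there is one more tool, called after "Request:" by a JSON object that holds its "name" and its "arguments". drive_tool: Moves the arm, as the interface text tells. Its arguments: {"type":"object","properties":{"motion":{"type":"array","items":{"type":"array","items":{"type":"number"}}},"grip":{"type":"number"},"force":{"type":"number"}},"required":["motion"]}

```bash
ls; mkdir -p pics
python3 - <<'E'
from bench import r
import cv2
s=r.read_state()
for k in ("time","ee_pos","eef_rot","ft_force","width"): print(k,s[k])
for n in("scene","top","wrist"):
    print(n,r.calibration(n))
    cv2.imwrite(f"pics/{n}0.png",r.camera(n)[:,:,::-1])
E
```

```text
pics
time 0.0
ee_pos [0.22635702 0.58215779 0.24075249]
eef_rot [ 0.12981588  0.69504826 -0.13084768  0.69493499]
ft_force [ 0.14548256 -0.36138349 -0.07272891]
width 0.08678952522265128
scene {'fx': 412.43994228941824, 'fy': 412.43994228941824, 'cx': 251.41925073298188, 'cy': 189.35444371725086, 'dist': array([-0.03899531,  0.        ,  0.        ,  0.        ,  0.        ]), 'xyz': array([ 0.14309348, -0.64677086,  0.48575635]), 'orientation': array([ 0.48907683, -0.14609999, -0.26141782,  0.81921876])}
top {'fx': 427.58070990093535, 'fy': 427.58070990093535, 'cx': 257.69724148040007, 'cy': 186.45397003281786, 'dist': array([-0.06012869,  0.        ,  0.        ,  0.        ,  0.        ]), 'xyz': array([ 0.49872647, -0.031565  ,  0.93322806]), 'orientation': array([-0.01715211,  0.01667003,  0.71152699, -0.70225156])}
wrist {'fx': 304.4156935741741, 'fy': 304.4156935741741, 'cx': 252.52405533079695, 'cy': 186.74816636878083, 'dist': array([0.01522772, 0.        , 0.        , 0.        , 0.        ]), 'xyz': array([0.1507873 , 0.61175109, 0.38451701]), 'orientation': array([-0.12441748, -0.08374678,  0.55811081,  0.81609992])}
```

View pics/scene0.png

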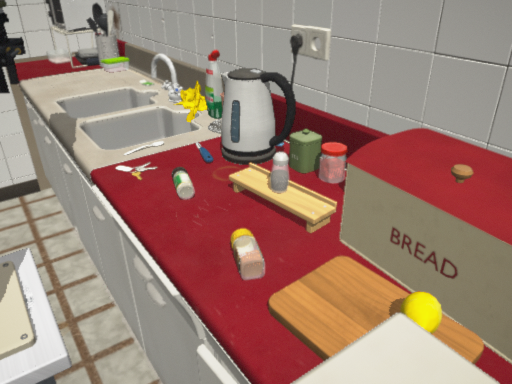

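View pics/top0.png

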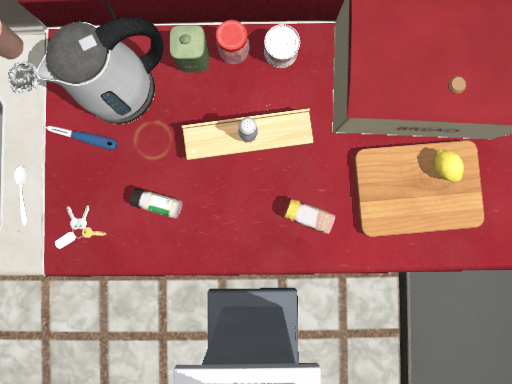

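View pics/wrist0.png

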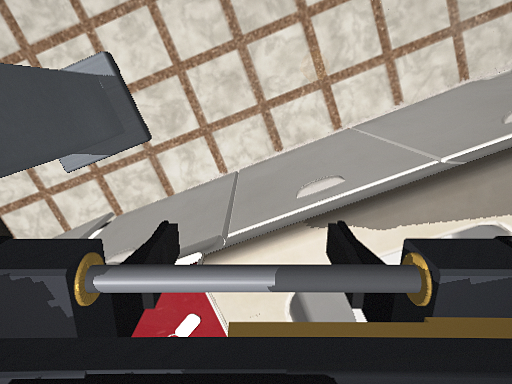

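```bash
cat > h.py <<'E'
import numpy as np, cv2
from scipy.spatial.transform import Rotation as R
def ray(c,uv):
    K=np.array([[c['fx'],0,c['cx']],[0,c['fy'],c['cy']],[0,0,1]])
    p=cv2.undistortPoints(np.array(uv,float).reshape(-1,1,2),K,c['dist']).reshape(-1,2)
    d=np.c_[p[:,0],-p[:,1],-np.ones(len(p))]
    return np.array(c['xyz']),R.from_quat(c['orientation']).apply(d)
def onz(c,uv,z):
    o,d=ray(c,uv); z=np.broadcast_to(z,len(d))
    return o+d*((z-o[2])/d[:,2])[:,None]
def proj(c,P):
    P=np.atleast_2d(P)
    q=R.from_quat(c['orientation']).inv().apply(P-np.array(c['xyz']))
    q=q*[1,-1,-1]
    K=np.array([[c['fx'],0,c['cx']],[0,c['fy'],c['cy']],[0,0,1]])
    return cv2.projectPoints(q,np.zeros(3),np.zeros(3),K,c['dist'])[0].reshape(-1,2)
def zoom(img,x0,y0,w,h,s,fn):
    o=cv2.resize(img[y0:y0+h,x0:x0+w],None,fx=s,fy=s,interpolation=cv2.INTER_CUBIC)
    cv2.imwrite(fn,o)
E
python3 - <<'E'
from h import *
im=cv2.imread('pics/top0.png')
zoom(im,120,95,220,150,3.6,'pics/top0z.png')
from bench import r
s=r.read_state(); print(R.from_quat(s['eef_rot']).as_matrix().round(3))
E
```

```text
[[-0.     0.362  0.932]
 [-0.001  0.932 -0.362]
 [-1.    -0.001  0.   ]]
```

View pics/top0z.png

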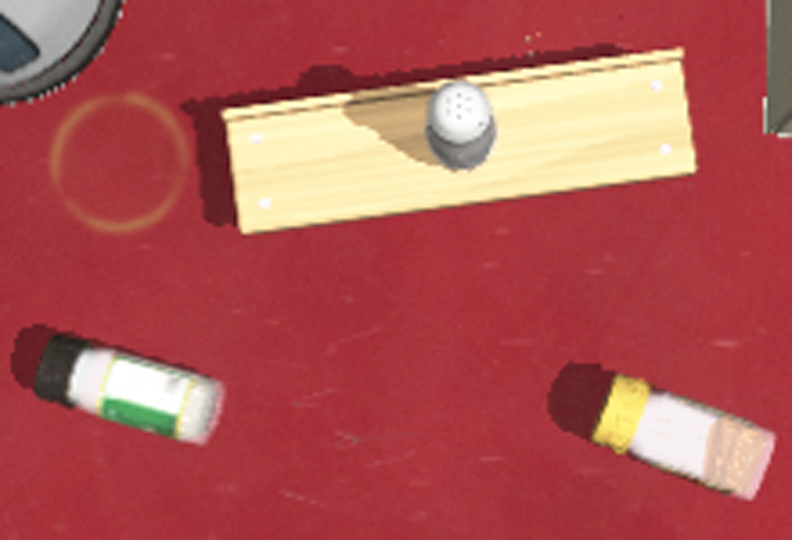

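Run:
```python
from h import *
from bench import r
c=r.calibration('top')
f=lambda l:np.array(l)/3.6+[120,95]
Y=onz(c,f([(617,374),(594,444),(775,432),(752,499)]),.022)
D=onz(c,f([(52,335),(36,396),(224,378),(207,445)]),.0205)
for n,J in(('Y',Y),('D',D)):
    cap=(J[0]+J[1])/2;base=(J[2]+J[3])/2;u=cap-base
    print(n,'cap',cap.round(4),'base',base.round(4),'L',np.linalg.norm(u).round(4),'w',np.linalg.norm(J[0]-J[1]).round(4),np.linalg.norm(J[2]-J[3]).round(4),'az',np.degrees(np.arctan2(u[1],u[0])).round(2))
S=onz(c,f([(243,233),(695,172)]),.042); B=onz(c,f([(221,110),(682,48)]),.053)
print(S.round(4),B.round(4))
ey=S[0]-S[1]; print('len',np.linalg.norm(ey)); ey/=np.linalg.norm(ey); ex=np.array([ey[1],-ey[0],0])
ctr=(S[0]+S[1])/2+ex*.033; print('step_top',ctr.round(4),'yaw',np.degrees(np.arctan2(ex[1],ex[0])), 'depth to back',((B-S)@ex))
sh=onz(c,f([(461,100)]),.132);shb=onz(c,f([(463,148)]),.045)
for p in sh,shb: print('shaker',p.round(4),'rel',(p-ctr)@ex,(p-ctr)@ey)
for sg in(1,-1): print('target',sg,(ctr+ey*.085*sg).round(4))
cs=r.calibration('scene')
print(proj(cs,np.r_[S,Y,D,[ctr]]).round(0))
```

```text
Y cap [ 0.4943 -0.0955  0.022 ] base [ 0.4596 -0.1885  0.022 ] L 0.0993 w 0.0436 0.0419 az 69.55
D cap [0.5243 0.2384 0.0205] base [0.4957 0.1357 0.0205] L 0.1066 w 0.0375 0.0409 az 74.44
[[ 0.5995  0.1152  0.042 ]
 [ 0.6317 -0.1487  0.042 ]] [[ 0.6699  0.126   0.053 ]
 [ 0.7025 -0.1413  0.053 ]]
len 0.2658913222013744
step_top [ 0.6483 -0.0127  0.042 ] yaw 6.964124153177297 depth to back [0.07121671 0.07119254]
shaker [[ 0.6579 -0.0146  0.132 ]] rel [0.00930905] [-0.00303299]
shaker [[ 0.647  -0.0136  0.045 ]] rel [-0.00142648] [-0.000707]
target 1 [0.638  0.0716 0.042 ]
target -1 [ 0.6586 -0.0971  0.042 ]
[[229. 175.]
 [314. 219.]
 [252. 236.]
 [231. 240.]
 [266. 268.]
 [243. 273.]
 [186. 172.]
 [172. 174.]
 [196. 191.]
 [179. 194.]
 [278. 190.]]
```

Request:
{"name": "drive_tool", "arguments": {"motion": [[0,-15,20,7],[0,-15,20,7],[0,-15,20,7],[0,-15,20,7],[0,-15,20,7],[0,-15,20,7],[0,-35,35,14],[6,-55.9,49.5,17.8],[6,-55.9,49.5,17.8],[6,-55.9,49.5,17.8],[6,-55.9,49.5,17.8],[6,-55.9,49.5,17.8],[6,-55.9,49.5,17.8],[6,-55.9,49.5,17.8],[6,-55.9,49.5,17.8],[6,-55.9,49.5,17.8],[6,-55.9,49.5,17.8],[6,-55.9,49.5,17.8],[6,-55.9,49.5,17.8],[6,-55.9,49.5,17.8]], "grip": 0, "force": 5}}

```text
time: 1.82
ee_pos: [0.4849, -0.1214, 0.181]
eef_rot: [-0.581, -0.402, 0.582, -0.403]
ft_force: [0.2, -0.4, 0.4]
width: 0.0873
```

```bash
cat >> h.py <<'E'
def rel(s,target,az=None):
    """shift in tool cm to target, twist units to bring tool y to az deg"""
    M=R.from_quat(s['eef_rot']).as_matrix()
    d=M.T@(np.array(target)-s['ee_pos'])*100
    a=np.degrees(np.arctan2(M[1,1],M[0,1]))
    return d.round(2), None if az is None else round((a-az)/5,2)
E
python3 - <<'E'
from h import *
from bench import r
s=r.read_state(); print(s['time'],s['ee_pos'],s['joint_positions'].round(2),R.from_quat(s['eef_rot']).as_matrix().round(3))
cv2.imwrite('pics/w1.png',r.camera('wrist')[:,:,::-1]); c=r.calibration('wrist');print(c)
P=np.array([[.4943,-.0955,.022],[.4596,-.1885,.022]]);print(proj(c,P))
E
```

```text
1.8167 [ 0.48489145 -0.12135283  0.18103945] [-0.48  0.1   0.67  1.9  -0.07  1.17 -0.14] [[-0.001  0.936 -0.351]
 [-0.001 -0.351 -0.936]
 [-1.    -0.     0.002]]
{'fx': 304.4156935741741, 'fy': 304.4156935741741, 'cx': 252.52405533079695, 'cy': 186.74816636878083, 'dist': array([0.01522772, 0.        , 0.        , 0.        , 0.        ]), 'xyz': array([ 0.51395699, -0.04271857,  0.32473627]), 'orientation': array([-0.14808117,  0.02676767, -0.17551324,  0.9729083 ])}
[[252.58186088 150.60033547]
 [252.56396873 239.84949735]]
```

View pics/w1.png

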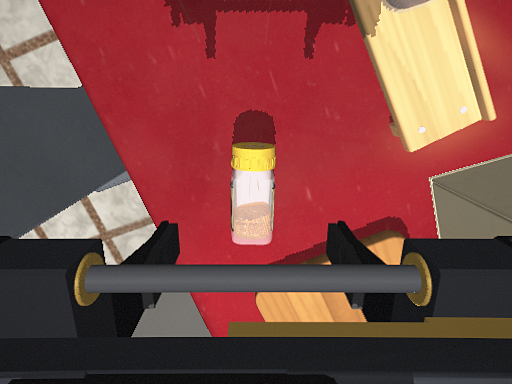

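Request:
{"name": "drive_tool", "arguments": {"motion": [[4,0,-0.3,0],[8,0,-0.3,0],[12,0,-0.3,0],[14,0,-0.3,0],[15.8,0,-0.3,0],[15.8,0,-0.3,0],[15.8,0,-0.3,0]]}}

```text
time: 2.45
ee_pos: [0.4859, -0.1135, 0.0229]
eef_rot: [-0.579, -0.405, 0.58, -0.404]
ft_force: [-0.3, 0.6, 0.0]
width: 0.0869
```

Request:
{"name": "drive_tool", "arguments": {"motion": [[0,0,0,0],[0,0,0,0],[0,0,0,0],[0,0,0,0],[0,0,0,0],[0,0,0,0],[0,0,0,0],[0,0,0,0]], "grip": 255, "force": 5}}

```text
time: 3.12
ee_pos: [0.4864, -0.115, 0.0236]
eef_rot: [0.58, 0.404, -0.58, 0.404]
ft_force: [-0.2, 0.2, 0.6]
width: 0.0435
```

Request:
{"name": "drive_tool", "arguments": {"motion": [[-1,0,0.4,0],[-1.9,0,0.85,0],[-2.8,0,1.5,0],[-3.5,0,2.15,0],[-4.2,0,2.95,0],[-4.8,0,3.85,0],[-4.8,0,3.85,0],[-4.8,0,3.85,0]]}}

```text
time: 3.78
ee_pos: [0.4734, -0.1516, 0.0721]
eef_rot: [0.581, 0.404, -0.58, 0.404]
ft_force: [1.7, 1.2, 2.0]
width: 0.0436
```

Run:
```python
from h import *
from bench import r
s=r.read_state(); print(s['time'],s['ee_pos'],s['width'],s['ft_force'])
im=r.camera('scene')[:,:,::-1]
zoom(im,150,120,200,180,3,'pics/s2.png')
```

```text
3.7833 [ 0.47336394 -0.15156271  0.07209991] 0.043642728284103836 [1.6522209  1.2337587  2.01595824]
```

View pics/s2.png

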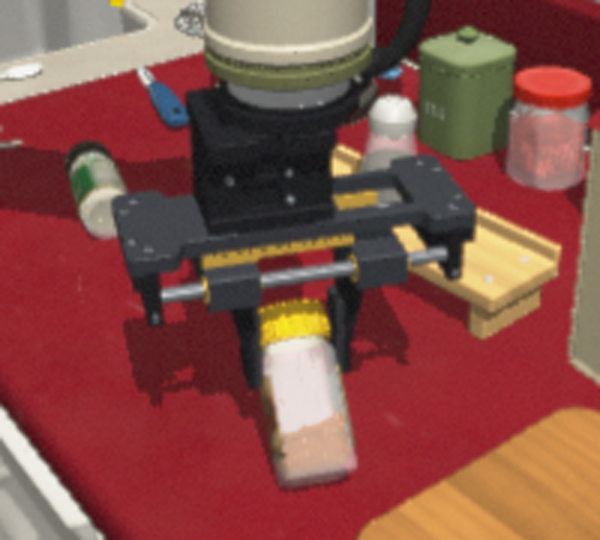

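Request:
{"name": "drive_tool", "arguments": {"motion": [[-0.4,0,0.65,0],[-0.6,0,1.3,0],[-0.75,0,2,0],[-0.9,0,2.7,0],[-0.95,0,3.4,0],[-0.95,0,4.1,0],[-0.9,0,4.8,0],[-0.8,0,5.5,0],[-0.65,0,6.2,0],[-0.65,0,6.2,0],[-0.65,0,6.2,0]]}}

```text
time: 4.75
ee_pos: [0.4511, -0.2104, 0.0782]
eef_rot: [-0.58, -0.404, 0.581, -0.404]
ft_force: [-2.3, -0.9, 6.8]
width: 0.0437
```

Run:
```python
from h import *
from bench import r
s=r.read_state(); print(s['time'],s['ee_pos'],s['width'],s['ft_force'])
im=r.camera('scene')[:,:,::-1]
zoom(im,150,150,200,180,3,'pics/s3.png')
cv2.imwrite('pics/w3.png',r.camera('wrist')[:,:,::-1])
```

```text
4.75 [ 0.4510977  -0.21044428  0.07823338] 0.04368865373702243 [-2.25425805 -0.91488189  6.75193278]
```

View pics/s3.png

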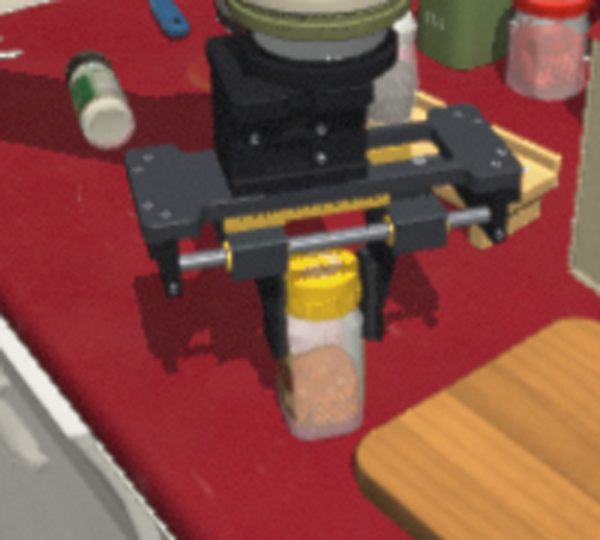

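View pics/w3.png

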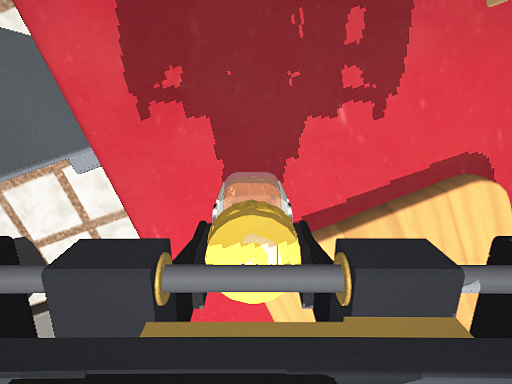

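```bash
cat >> h.py <<'E'
def overlay(img,c,base,rad,L,axis=(0,0,1),col=(255,0,0)):
    a=np.array(axis,float);a/=np.linalg.norm(a)
    e=np.cross(a,[0,1,0.]);e/=np.linalg.norm(e);f=np.cross(a,e)
    t=np.linspace(0,2*np.pi,60)
    for h in(0,L):
        P=np.array(base)+a*h+rad*(np.outer(np.cos(t),e)+np.outer(np.sin(t),f))
        cv2.polylines(img,[(proj(c,P)*8).round().astype(np.int32)],True,col,1,cv2.LINE_AA,3)
def tiltax(th,az):
    "axis leaning th deg toward az deg"
    th,az=np.radians([th,az]);return [np.sin(th)*np.cos(az),np.sin(th)*np.sin(az),np.cos(th)]
E
python3 - <<'E'
from h import *
from bench import r
c=r.calibration('wrist'); g=np.array([.4511,-.2104,0])
im=cv2.imread('pics/w3.png');im=cv2.resize(im,None,fx=2,fy=2,interpolation=cv2.INTER_CUBIC)
c2=dict(c);[c2.__setitem__(k,c[k]*2) for k in('fx','fy','cx','cy')]
overlay(im,c2,g+[0,0,.0],.022,.1)
overlay(im,c2,np.array([.4511,-.2104,.078])-.078*np.array(tiltax(8,69.5+180)),.022,.1,tiltax(8,69.5+180),(0,255,0))
cv2.imwrite('pics/w3o.png',im[300:700,300:700])
c=r.calibration('scene');im=cv2.resize(cv2.imread('pics/s3.png'),None,fx=1,fy=1)
c2=dict(c);[c2.__setitem__(k,c[k]*3) for k in('fx','fy')];c2['cx']=(c['cx']-150)*3;c2['cy']=(c['cy']-150)*3
overlay(im,c2,g,.022,.1)
overlay(im,c2,np.array([.4511,-.2104,.078])-.078*np.array(tiltax(8,69.5+180)),.022,.1,tiltax(8,69.5+180),(0,255,0))
cv2.imwrite('pics/s3o.png',cv2.resize(im[220:460,220:440],None,fx=2,fy=2))
E
```

```text
(no output)
```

View pics/w3o.png

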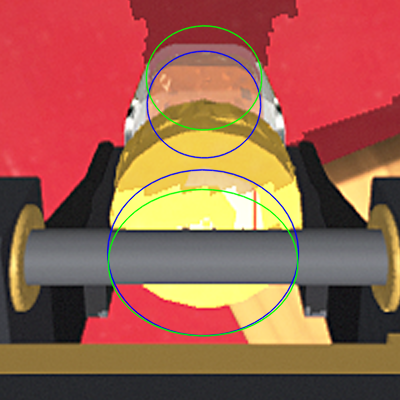

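View pics/s3o.png

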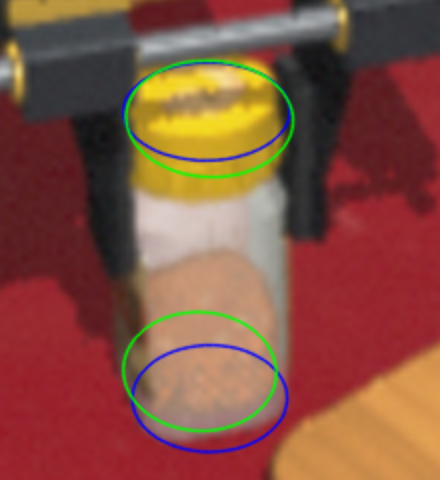

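Request:
{"name": "drive_tool", "arguments": {"motion": [[0,0,0,0],[0,0,0,0],[0,0,0,0],[0,0,0,0],[0,0,0,0],[0,0,0,0]], "grip": 70}}

```text
time: 5.35
ee_pos: [0.4515, -0.2092, 0.0779]
eef_rot: [-0.58, -0.404, 0.58, -0.404]
ft_force: [-0.5, -0.3, 0.7]
width: 0.0625
```

Run:
```python
from h import *
from bench import r
s=r.read_state(); print(s['time'],s['ee_pos'],s['width'],s['ft_force'])
g=s['ee_pos']*[1,1,0]
im=r.camera('wrist')[:,:,::-1].copy();im=cv2.resize(im,None,fx=2,fy=2,interpolation=cv2.INTER_CUBIC)
c=r.calibration('wrist')
c2=dict(c);[c2.__setitem__(k,c[k]*2) for k in('fx','fy','cx','cy')]
u=np.array([.349,.937,0])
overlay(im,c2,g,.022,.1)
overlay(im,c2,g+u*.004,.022,.1,col=(0,255,0))
cv2.imwrite('pics/w4o.png',im[300:700,300:700])
```

```text
5.35 [ 0.45145275 -0.20920322  0.07791493] 0.062463470565595765 [-0.54263098 -0.315678    0.73433109]
```

View pics/w4o.png

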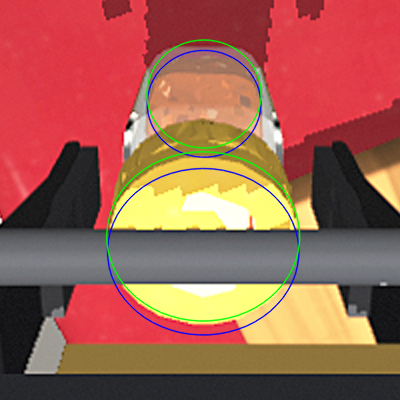

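Request:
{"name": "drive_tool", "arguments": {"motion": [[0,0,-0.4,0],[0,0,-0.4,0]]}}

```text
time: 5.57
ee_pos: [0.4532, -0.2048, 0.078]
eef_rot: [0.58, 0.405, -0.58, 0.404]
ft_force: [0.1, -0.9, -1.0]
width: 0.0629
```

Request:
{"name": "drive_tool", "arguments": {"motion": [[0,0,0,0],[0,0,0,0],[0,0,0,0],[0,0,0,0],[0,0,0,0]], "grip": 255, "force": 20}}

```text
time: 5.98
ee_pos: [0.4528, -0.2056, 0.078]
eef_rot: [-0.58, -0.404, 0.58, -0.404]
ft_force: [-0.1, -0.7, -0.6]
width: 0.0438
```

Request:
{"name": "drive_tool", "arguments": {"motion": [[-2,0,0,0],[-5,0,0,0],[-8,0,0,0],[-10,0,0,0],[-10,0,0,0]]}}

```text
time: 6.4
ee_pos: [0.4547, -0.2064, 0.1818]
eef_rot: [0.582, 0.403, -0.579, 0.406]
ft_force: [0.6, -0.2, -0.7]
width: 0.0437
```

Run:
```python
from h import *
from bench import r
s=r.read_state(); print(s['time'],s['ee_pos'],s['width'],s['ft_force'],s['joint_positions'].round(2))
print(rel(s,[.638,.0716,.2],6.96))
```

```text
6.4 [ 0.45470137 -0.20640844  0.18179906] 0.04369193117508445 [ 0.55264764 -0.2052237  -0.74412784] [-0.35  0.09  0.74  1.9  -0.07  1.16  0.05]
(array([ -1.72,   7.57, -32.43]), np.float64(-5.45))
```

Request:
{"name": "drive_tool", "arguments": {"motion": [[-4,0,0,0],[-7,0,-3,0],[-7,2,-6,-1],[-7,3,-10,-2],[-7,4,-14,-3],[-7,5,-18,-4],[-7,6,-22,-5],[-7,6.6,-25,-5.45],[-7,7.2,-28,-5.45],[-7,7.57,-31,-5.45],[-7,7.57,-32.4,-5.45],[-7,7.57,-32.4,-5.45],[-7,7.57,-32.4,-5.45],[-7,7.57,-32.4,-5.45]]}}

```text
time: 7.57
ee_pos: [0.6356, 0.0706, 0.2474]
eef_rot: [0.469, 0.529, -0.469, 0.529]
ft_force: [0.1, -0.3, -1.1]
width: 0.0436
```

Run:
```python
from h import *
from bench import r
s=r.read_state(); print(s['time'],s['ee_pos'],s['width'],s['ft_force'],s['joint_positions'].round(2))
print(rel(s,[.638,.0716,.13],6.96))
for n in('scene','top'):
    im=r.camera(n)[:,:,::-1].copy(); cv2.imwrite(f'pics/{n}5raw.png',im)
    im=cv2.imread(f'pics/{n}5raw.png')
    overlay(im,r.calibration(n),s['ee_pos']-[0,0,.078],.022,.1)
    overlay(im,r.calibration(n),[.638,.0716,.042],.022,.1,col=(0,255,0))
    x,y=(180,80) if n=='scene' else(150,60)
    zoom(im,x,y,190,150,4,f'pics/{n}5.png')
```

```text
7.5667 [0.63564429 0.07056901 0.24744143] 0.04363066337696945 [ 0.06749114 -0.30805343 -1.09484463] [-0.57  0.39  0.52  1.44 -0.19  1.37  0.08]
(array([11.74,  0.26, -0.08]), np.float64(-0.01))
```

View pics/scene5.png

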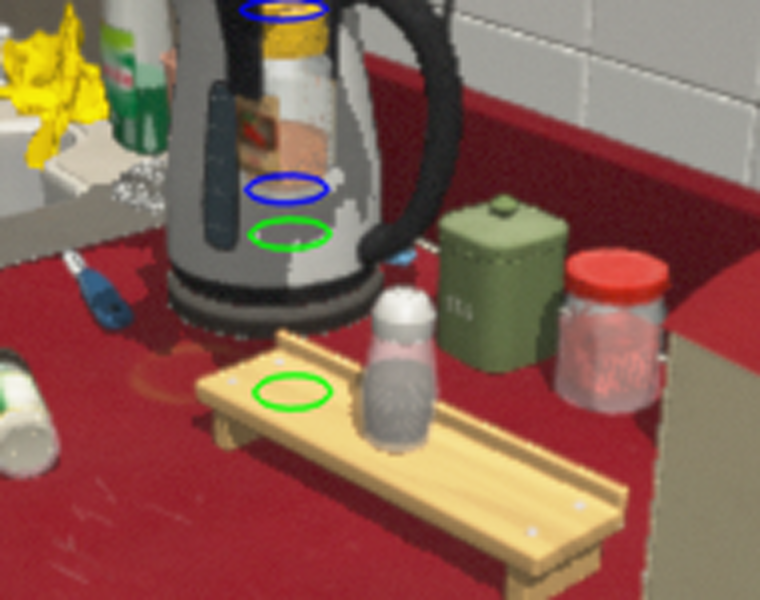

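View pics/top5.png

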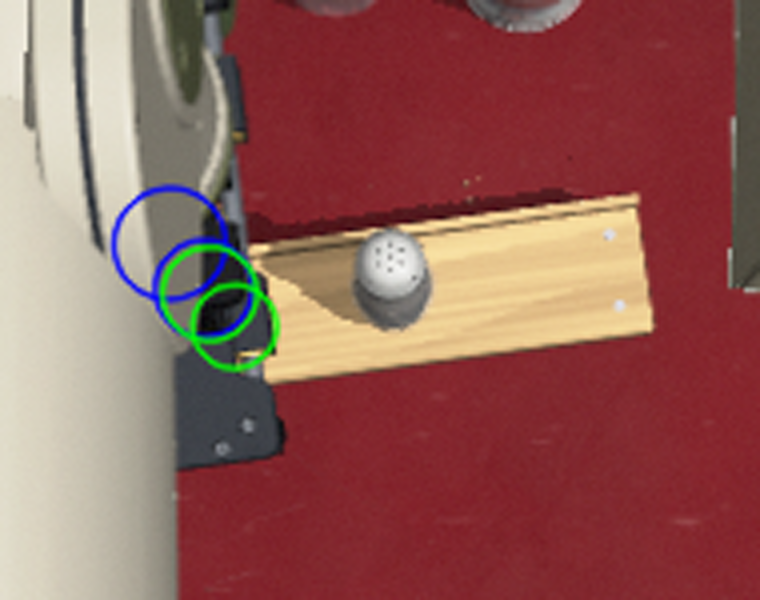

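Request:
{"name": "drive_tool", "arguments": {"motion": [[3,0.1,-0.1,0],[6,0.2,-0.1,0],[8.5,0.2,-0.1,0],[10.5,0.2,-0.1,0],[11.5,0.2,-0.1,0],[11.7,0.2,-0.1,0],[11.7,0.2,-0.1,0],[11.7,0.2,-0.1,0]]}}

```text
time: 8.33
ee_pos: [0.6387, 0.0732, 0.1326]
eef_rot: [0.469, 0.529, -0.468, 0.53]
ft_force: [0.6, -0.4, -1.4]
width: 0.0433
```

Run:
```python
from h import *
from bench import r
s=r.read_state(); print(s['time'],s['ee_pos'],s['width'],s['ft_force'])
print(rel(s,[.638,.0716,.12],6.96))
n='scene'
im=r.camera(n)[:,:,::-1].copy(); cv2.imwrite(f'pics/{n}6raw.png',im)
im=cv2.imread(f'pics/{n}6raw.png')
zoom(im,210,100,130,130,4.5,f'pics/{n}6.png')
```

```text
8.3333 [0.63869818 0.07321047 0.13260428] 0.043294605527264794 [ 0.56096203 -0.43806649 -1.44610736]
(array([ 1.26, -0.09,  0.15]), np.float64(0.0))
```

View pics/scene6.png

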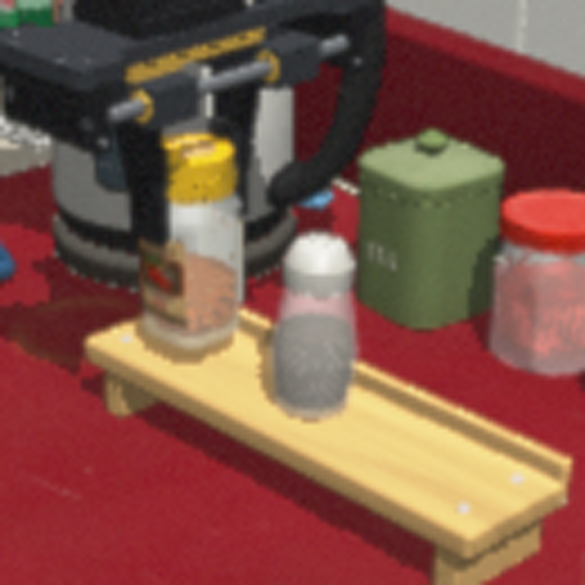

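Request:
{"name": "drive_tool", "arguments": {"motion": [[0.4,0,0.1,0],[0.8,0,0.1,0],[1.0,0,0.1,0],[1.0,0,0.1,0],[1.0,0,0.1,0]]}}

```text
time: 8.8
ee_pos: [0.6379, 0.0725, 0.1209]
eef_rot: [0.468, 0.53, -0.469, 0.53]
ft_force: [0.2, 0.2, -1.0]
width: 0.0434
```

Request:
{"name": "drive_tool", "arguments": {"motion": [[0.1,0,0,0],[0.2,0,0,0],[0.2,0,0,0],[0.2,0,0,0]]}}

```text
time: 9.13
ee_pos: [0.6382, 0.0725, 0.12]
eef_rot: [0.469, 0.53, -0.468, 0.53]
ft_force: [-2.4, 0.2, 5.2]
width: 0.0433
```

Request:
{"name": "drive_tool", "arguments": {"motion": [[0,0,0,0],[0,0,0,0],[0,0,0,0]], "force": 3}}

```text
time: 9.38
ee_pos: [0.6383, 0.0725, 0.1196]
eef_rot: [0.469, 0.529, -0.468, 0.53]
ft_force: [-2.0, -0.4, 5.1]
width: 0.044
```

Request:
{"name": "drive_tool", "arguments": {"motion": [[0,0,0,0],[0,0,0,0],[0,0,0,0],[0,0,0,0],[0,0,0,0],[0,0,0,0]], "grip": 60}}

```text
time: 9.88
ee_pos: [0.638, 0.0725, 0.1189]
eef_rot: [0.468, 0.53, -0.469, 0.53]
ft_force: [-0.2, -0.4, 0.1]
width: 0.0656
```

Run:
```python
from h import *
from bench import r
s=r.read_state(); print(s['time'],s['ee_pos'],s['width'],s['ft_force'])
n='scene'
im=r.camera(n)[:,:,::-1].copy(); cv2.imwrite(f'pics/{n}7raw.png',im)
im=cv2.imread(f'pics/{n}7raw.png')
zoom(im,210,100,130,130,4.5,f'pics/{n}7.png')
```

```text
9.8833 [0.63800574 0.07246655 0.11890996] 0.06557411518238188 [-0.24602251 -0.35263555  0.08897271]
```

View pics/scene7.png

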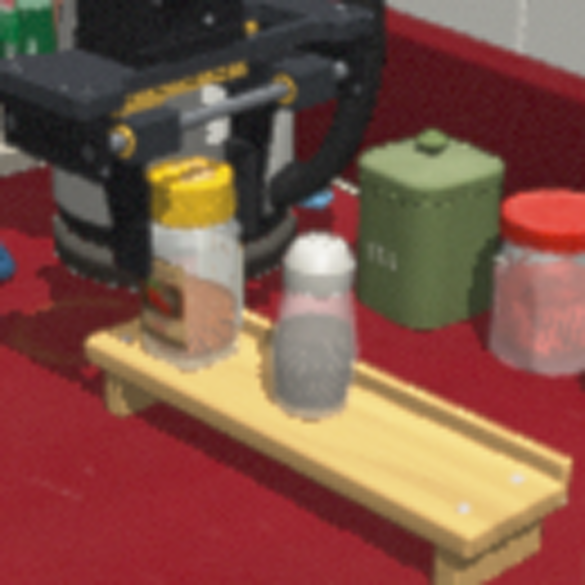

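Request:
{"name": "drive_tool", "arguments": {"motion": [[-1,0,0,0],[-3,0,0,0],[-6,0,0,0],[-10,0,0,0],[-13,0,0,0],[-13,0,0,0]]}}

```text
time: 10.43
ee_pos: [0.6406, 0.0722, 0.2571]
eef_rot: [0.472, 0.527, -0.466, 0.532]
ft_force: [0.8, -0.5, 0.1]
width: 0.0664
```

Run:
```python
from h import *
from bench import r
s=r.read_state(); print(s['time'],s['ee_pos'],s['joint_positions'].round(2))
print(rel(s,[.5171,.2127,.18],-15.56))
```

```text
10.4333 [0.64060352 0.07220423 0.2571363 ] [-0.57  0.39  0.52  1.42 -0.19  1.38  0.08]
(array([  7.62, -10.63, -15.44]), np.float64(4.51))
```

Request:
{"name": "drive_tool", "arguments": {"motion": [[0,-2,-3,1],[0,-4,-6,2],[0,-6,-9,3],[0,-8,-12,4],[1,-10.6,-15.4,4.5],[4,-10.6,-15.4,4.5],[7,-10.6,-15.4,4.5],[7.6,-10.6,-15.4,4.5],[7.6,-10.6,-15.4,4.5],[7.6,-10.6,-15.4,4.5]], "grip": 0, "force": 5}}

```text
time: 11.27
ee_pos: [0.5149, 0.212, 0.1744]
eef_rot: [0.563, 0.428, -0.563, 0.428]
ft_force: [0.1, 0.9, 0.3]
width: 0.0871
```

Run:
```python
from h import *
from bench import r
s=r.read_state(); print(s['time'],s['ee_pos'],s['joint_positions'].round(2))
print(rel(s,[.5171,.2127,.0215],-15.56))
im=r.camera('wrist')[:,:,::-1].copy(); c=r.calibration('wrist')
cv2.imwrite('pics/w8raw.png',im)
overlay(im,c,[.4957,.1357,.0205],.0205,.104,[.268,.963,0])
cv2.imwrite('pics/w8.png',im)
```

```text
11.2667 [0.51485085 0.21196273 0.17437403] [-0.9   0.24  0.49  1.76 -0.12  1.17 -0.64]
(array([15.29,  0.18, -0.12]), np.float64(-0.0))
```

View pics/w8.png

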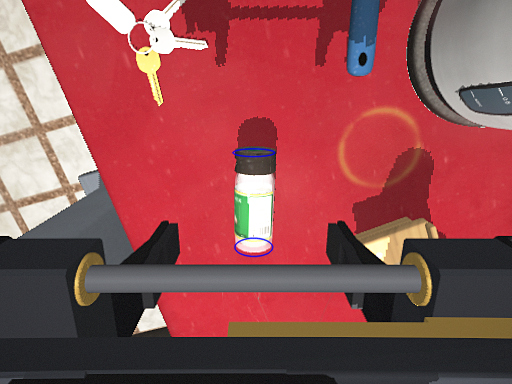

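Request:
{"name": "drive_tool", "arguments": {"motion": [[4,0.1,-0.1,0],[8,0.1,-0.1,0],[12,0.1,-0.1,0],[14,0.1,-0.1,0],[15.2,0.1,-0.1,0],[15.2,0.1,-0.1,0],[15.2,0.1,-0.1,0]]}}

```text
time: 11.9
ee_pos: [0.5168, 0.2133, 0.0225]
eef_rot: [0.564, 0.428, -0.562, 0.428]
ft_force: [0.2, -0.5, 0.3]
width: 0.0871
```

Request:
{"name": "drive_tool", "arguments": {"motion": [[0,0,0,0],[0,0,0,0],[0,0,0,0],[0,0,0,0],[0,0,0,0],[0,0,0,0],[0,0,0,0],[0,0,0,0]], "grip": 255, "force": 5}}

```text
time: 12.57
ee_pos: [0.5154, 0.2132, 0.0211]
eef_rot: [0.563, 0.428, -0.563, 0.428]
ft_force: [0.4, 0.7, 0.9]
width: 0.0415
```

Request:
{"name": "drive_tool", "arguments": {"motion": [[-1,0,0.38,0],[-2,0,0.8,0],[-2.9,0,1.4,0],[-3.7,0,2.1,0],[-4.4,0,2.9,0],[-5.0,0,3.8,0],[-5.4,0,4.45,0],[-5.65,0,5.1,0],[-5.85,0,5.8,0],[-6.0,0,6.5,0],[-6.1,0,7.2,0],[-6.15,0,7.9,0],[-6.1,0,8.6,0],[-6.0,0,9.3,0],[-5.85,0,10.1,0],[-5.85,0,10.2,0],[-5.85,0,10.2,0]]}}

```text
time: 13.98
ee_pos: [0.4878, 0.1142, 0.0794]
eef_rot: [-0.563, -0.428, 0.563, -0.428]
ft_force: [-0.6, -0.1, -2.1]
width: 0.0401
```

Run:
```python
from h import *
from bench import r
s=r.read_state(); print(s['time'],s['ee_pos'],s['width'],s['ft_force'])
g=s['ee_pos']*[1,1,0]
im=r.camera('wrist')[:,:,::-1].copy();im=cv2.resize(im,None,fx=2,fy=2,interpolation=cv2.INTER_CUBIC)
c=r.calibration('wrist')
c2=dict(c);[c2.__setitem__(k,c[k]*2) for k in('fx','fy','cx','cy')]
overlay(im,c2,g,.0205,.104)
cv2.imwrite('pics/w9o.png',im[300:700,300:700])
im=r.camera('scene')[:,:,::-1].copy()
overlay(im,r.calibration('scene'),g,.0205,.104)
zoom(im,140,90,200,150,4,'pics/s9.png')
```

```text
13.9833 [0.48782818 0.11417151 0.07937842] 0.040137023290536 [-0.63840927 -0.06603384 -2.05248845]
```

View pics/w9o.png

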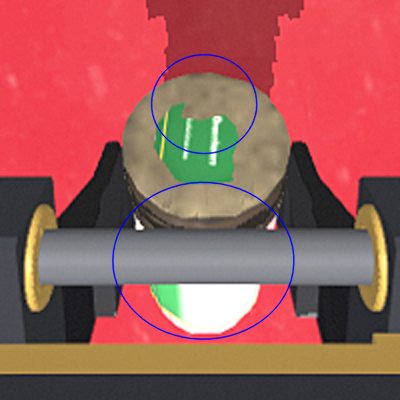

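View pics/s9.png

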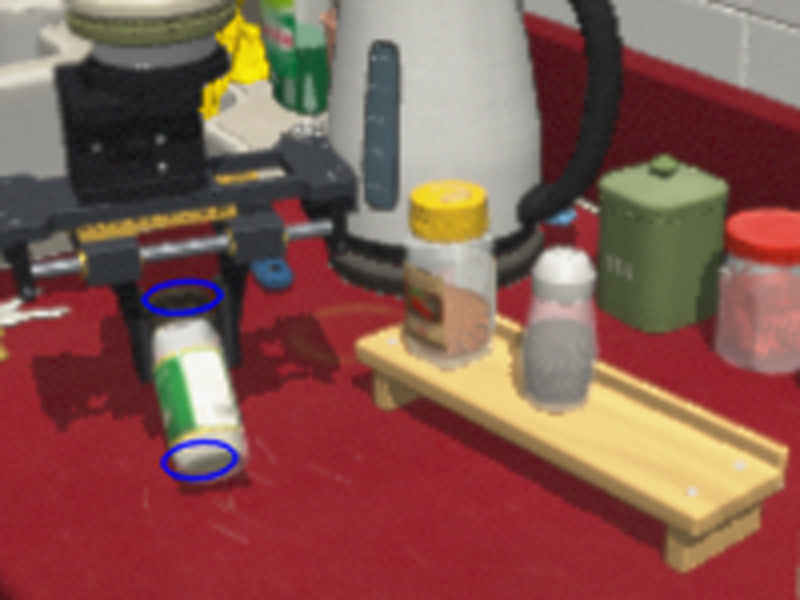

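Request:
{"name": "drive_tool", "arguments": {"motion": [[-1,0,0,0],[-4,0,0,0],[-4,0,0,0],[-1.5,0,0,0],[-1.5,0,0,0],[-4,0,0,0],[-4,0,0,0]], "force": 3}}

```text
time: 14.67
ee_pos: [0.4894, 0.1151, 0.1229]
eef_rot: [0.564, 0.428, -0.562, 0.428]
ft_force: [1.6, 0.5, -0.5]
width: 0.0396
```

```bash
cat > look.py <<'E'
import sys
from h import *
from bench import r
n=sys.argv[1]; d=float(sys.argv[2]); az=float(sys.argv[3]); ths=[float(t) for t in sys.argv[4:]]
s=r.read_state(); print(s['time'],s['ee_pos'],s['width'],s['ft_force'])
g=s['ee_pos']
im=r.camera('wrist')[:,:,::-1].copy();im=cv2.resize(im,None,fx=2,fy=2,interpolation=cv2.INTER_CUBIC)
c=r.calibration('wrist')
c2=dict(c);[c2.__setitem__(k,c[k]*2) for k in('fx','fy','cx','cy')]
im2=r.camera('scene')[:,:,::-1].copy();im2=cv2.resize(im2,None,fx=3,fy=3,interpolation=cv2.INTER_CUBIC)
c=r.calibration('scene')
c3=dict(c);[c3.__setitem__(k,c[k]*3) for k in('fx','fy','cx','cy')]
for th,col in zip(ths,[(255,0,0),(0,255,0),(0,255,255)]):
    a=np.array(tiltax(th,az))
    for i,cc in((im,c2),(im2,c3)): overlay(i,cc,g-d*a,.0205,.104,a,col)
p=proj(c3,[g])[0].astype(int)
a=im[300:700,300:700]; x,y=max(p[0]-200,0),max(p[1]-200,0); b=im2[y:y+400,x:x+400]
cv2.imwrite(f'pics/{n}.png',np.hstack([a,b]))
E
python3 look.py L10 .08 74.4 30 50
```

```text
14.6667 [0.4893891  0.11507162 0.12286317] 0.03960854393051286 [ 1.57094147  0.47396139 -0.51442462]
```

View pics/L10.png

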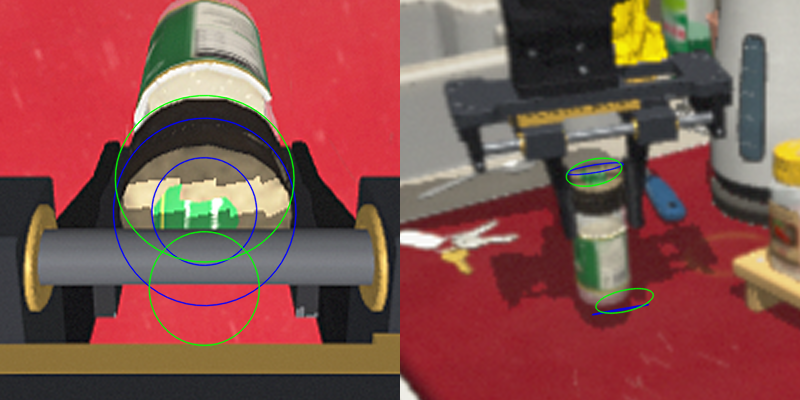

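Request:
{"name": "drive_tool", "arguments": {"motion": [[0.5,0,0,0],[1,0,0,0],[1.5,0,0,0],[1.5,0,0,0]], "force": 4}}

```text
time: 15.1
ee_pos: [0.487, 0.1145, 0.1028]
eef_rot: [-0.562, -0.428, 0.564, -0.428]
ft_force: [-0.3, -0.1, -0.9]
width: 0.0396
```

```bash
python3 look.py L11 .09 74.4 0 -15
```

```text
15.1 [0.48698328 0.11446448 0.10282114] 0.03961543144561386 [-0.32912111 -0.08336834 -0.94064929]
```

View pics/L11.png

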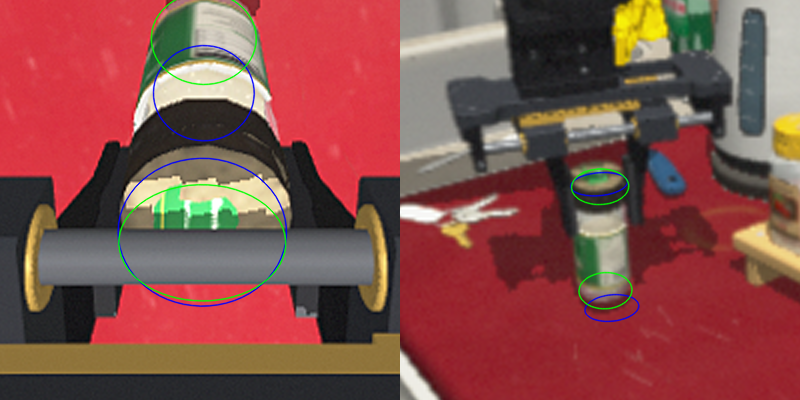

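Run:
```python
from h import *
from bench import r
im=r.camera('wrist')[:,:,::-1].copy()
zoom(im,170,40,170,250,2.4,'pics/w12.png')
im=r.camera('scene')[:,:,::-1].copy()
zoom(im,140,90,90,100,6,'pics/s12.png')
```

```text
(no output)
```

View pics/w12.png

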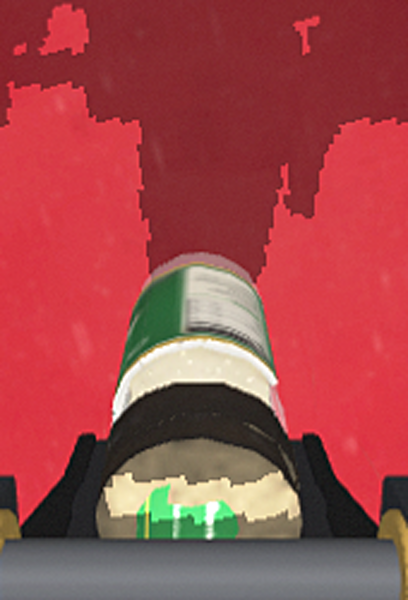

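View pics/s12.png

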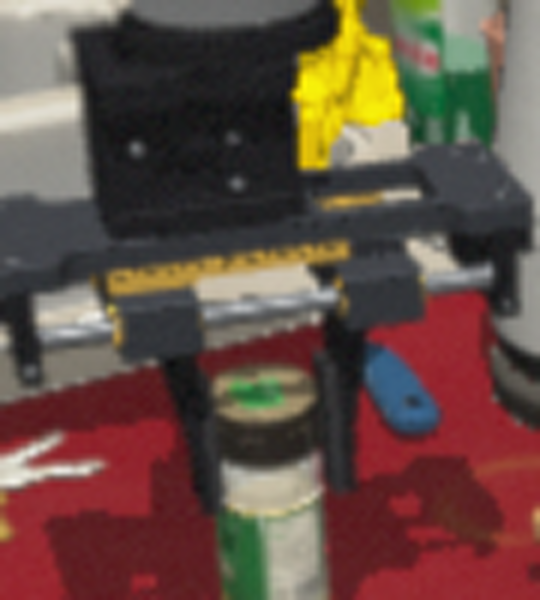

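Run:
```python
from h import *
from bench import r
from scipy.optimize import least_squares
s=r.read_state(); g=s['ee_pos']; M=R.from_quat(s['eef_rot']).as_matrix(); u=-M[:,2]; u[2]=0;u/=np.linalg.norm(u); az=np.degrees(np.arctan2(u[1],u[0]))
c=r.calibration('wrist'); cs=r.calibration('scene')
t=np.linspace(0,2*np.pi,120)
def ring(cen,a):
    e=np.cross(a,[0,1,0.]);e/=np.linalg.norm(e);f=np.cross(a,e)
    return cen+.0205*(np.outer(np.cos(t),e)+np.outer(np.sin(t),f))
def res(p):
    th,uo,zo=p; a=np.array(tiltax(th,az)); top=g+u*uo/1000+np.array([0,0,zo/1000.])
    T=proj(c,ring(top,a)); B=proj(c,ring(top-.104*a,a)); C=proj(cs,[top])[0]
    return [T[:,1].min()-222.5,B[:,1].min()-145.4,(np.ptp(T[:,0])-86)*.5,(C[0]-184)*1,(C[1]-155)*1]
for x0 in([0,0,20],[-25,0,20]):
    o=least_squares(res,x0,x_scale=[10,5,5]); print(az,o.x.round(2),np.round(o.fun,1)); a=np.array(tiltax(o.x[0],az)); top=g+u*o.x[1]/1000+np.array([0,0,o.x[2]/1000]); b=top-.104*a; print('base',b.round(3),'low pt',b[2]-.0205*abs(np.sin(np.radians(o.x[0]))),'d',104-(top-g)@a*1000)
```

```text
74.49821865429914 [-9.38  6.33 16.66] [-0.   0.   0.6 -0.1  0.4]
base [0.494 0.137 0.019] low pt 0.015188467448041598 d 88.59481717672612
74.49821865429914 [-9.38  6.33 16.66] [-0.   0.   0.6 -0.1  0.4]
base [0.494 0.137 0.019] low pt 0.015188467293545824 d 88.59481730542842
```

Request:
{"name": "drive_tool", "arguments": {"motion": [[0.4,0,0,0],[0.8,0,0,0],[1.2,0,0,0],[1.4,0,0,0],[1.6,0,0,0],[1.6,0,0,0]]}}

```text
time: 15.8
ee_pos: [0.4878, 0.1147, 0.0881]
eef_rot: [-0.563, -0.428, 0.563, -0.428]
ft_force: [-0.9, 0.0, -1.0]
width: 0.0396
```

```bash
python3 look.py L13 .089 74.4 0
python3 - <<'E'
from h import *
from bench import r
im=r.camera('wrist')[:,:,::-1].copy()
zoom(im,170,40,170,250,2.4,'pics/w13.png')
E
```

```text
15.8 [0.48778295 0.11470117 0.08805488] 0.03955183348339782 [-0.94444629  0.00880788 -1.04110279]
```

View pics/w13.png

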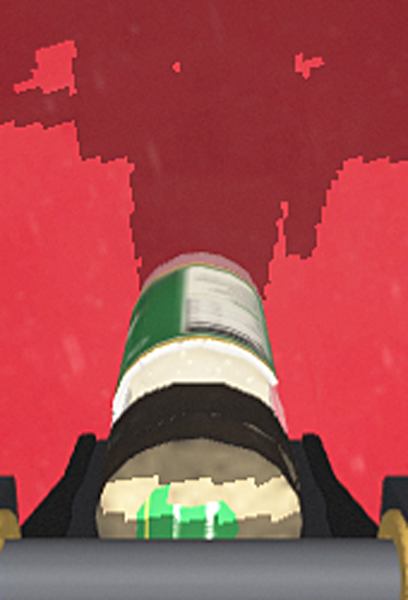

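View pics/L13.png

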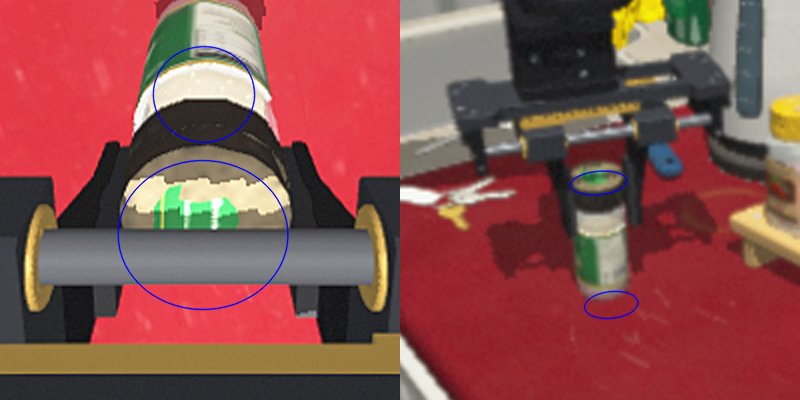

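Request:
{"name": "drive_tool", "arguments": {"motion": [[0.15,0,0,0],[0.3,0,0,0],[0.3,0,0,0]]}}

```text
time: 16.2
ee_pos: [0.4887, 0.1151, 0.086]
eef_rot: [0.563, 0.428, -0.562, 0.428]
ft_force: [-0.5, -0.2, 4.1]
width: 0.0393
```

Request:
{"name": "drive_tool", "arguments": {"motion": [[0.15,0,0,0],[0.3,0,0,0],[0.3,0,0,0]]}}

```text
time: 16.45
ee_pos: [0.4887, 0.1151, 0.083]
eef_rot: [0.563, 0.428, -0.562, 0.428]
ft_force: [-0.5, 0.2, 4.6]
width: 0.0396
```

```bash
cat > fit.py <<'E'
from h import *
from bench import r
im=r.camera('wrist')[:,:,::-1].copy()
import sys
zoom(im,170,40,170,250,2.4,f'pics/{sys.argv[1]}.png')
E
python3 fit.py w14
```

```text
(no output)
```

View pics/w14.png

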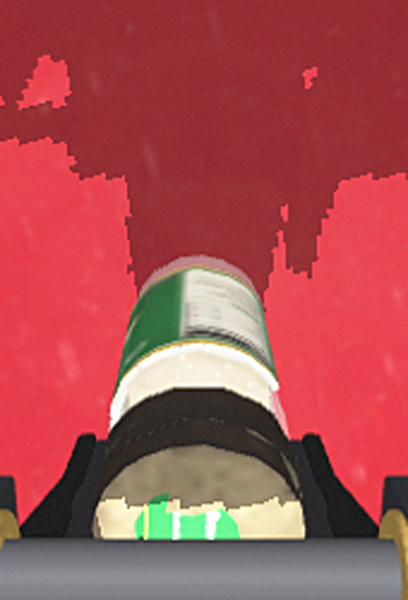

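Request:
{"name": "drive_tool", "arguments": {"motion": [[0,0,-0.3,0],[0,0,-0.6,0],[0,0,-0.9,0],[0,0,-1.2,0],[0,0,-1.2,0]]}}

```text
time: 16.92
ee_pos: [0.4913, 0.1272, 0.0824]
eef_rot: [0.563, 0.428, -0.563, 0.428]
ft_force: [0.6, 0.0, 3.5]
width: 0.0396
```

```bash
python3 fit.py w15
```

```text
(no output)
```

View pics/w15.png

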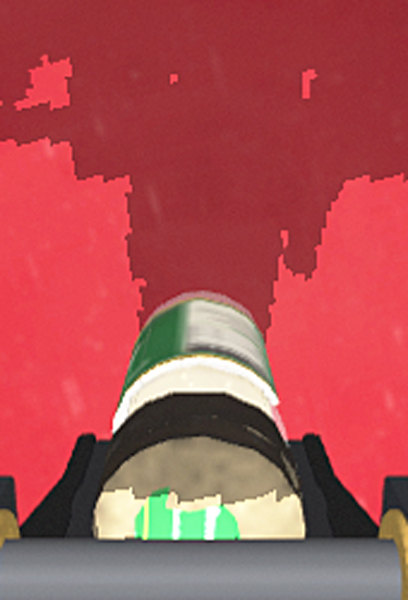

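Request:
{"name": "drive_tool", "arguments": {"motion": [[0,0,0,0],[0,0,0,0],[0,0,0,0],[0,0,0,0],[0,0,0,0],[0,0,0,0]], "grip": 70}}

```text
time: 17.47
ee_pos: [0.4912, 0.1263, 0.0825]
eef_rot: [-0.563, -0.428, 0.563, -0.428]
ft_force: [-0.3, 0.8, -0.4]
width: 0.0623
```

Run:
```python
from h import *
from bench import r
s=r.read_state(); print(s['time'],s['ee_pos'],s['width'],s['ft_force'])
M=R.from_quat(s['eef_rot']).as_matrix(); u=-M[:,2]; g=s['ee_pos']*[1,1,0]
im=r.camera('wrist')[:,:,::-1].copy();c=r.calibration('wrist')
im=cv2.resize(im,None,fx=2,fy=2,interpolation=cv2.INTER_CUBIC)
c2=dict(c);[c2.__setitem__(k,c[k]*2) for k in('fx','fy','cx','cy')]
overlay(im,c2,g+u*.005,.0205,.104)
overlay(im,c2,g+u*.01,.0205,.104,col=(0,255,0))
cv2.imwrite('pics/w16.png',im[200:700,300:700])
```

```text
17.4667 [0.49115777 0.12627732 0.08247449] 0.062313160870587955 [-0.32526885  0.83001623 -0.40867727]
```

View pics/w16.png

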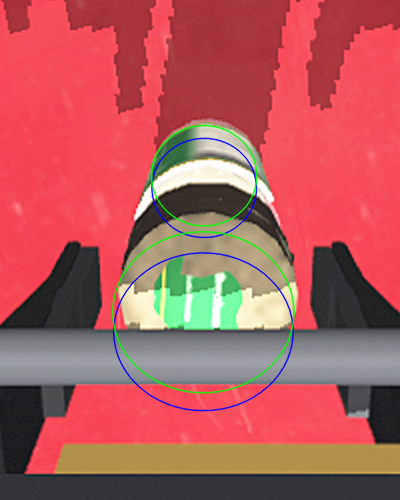

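Request:
{"name": "drive_tool", "arguments": {"motion": [[0,0,-0.4,0],[0,0,-0.8,0],[0.3,0,-1.3,0],[0.6,0,-1.3,0],[0.6,0,-1.3,0]]}}

```text
time: 17.93
ee_pos: [0.4943, 0.1392, 0.0757]
eef_rot: [-0.562, -0.428, 0.563, -0.428]
ft_force: [0.3, -0.7, -0.4]
width: 0.0632
```

Request:
{"name": "drive_tool", "arguments": {"motion": [[0,0,0,0],[0,0,0,0],[0,0,0,0],[0,0,0,0],[0,0,0,0]], "grip": 255, "force": 20}}

```text
time: 18.35
ee_pos: [0.4948, 0.1388, 0.0766]
eef_rot: [0.563, 0.428, -0.563, 0.428]
ft_force: [-0.2, 0.4, -0.1]
width: 0.0396
```

```bash
python3 look.py L17 .0765 74.4 0
```

```text
18.35 [0.49478217 0.13880281 0.07663531] 0.039621342506748536 [-0.16189514  0.36732239 -0.10803837]
```

View pics/L17.png

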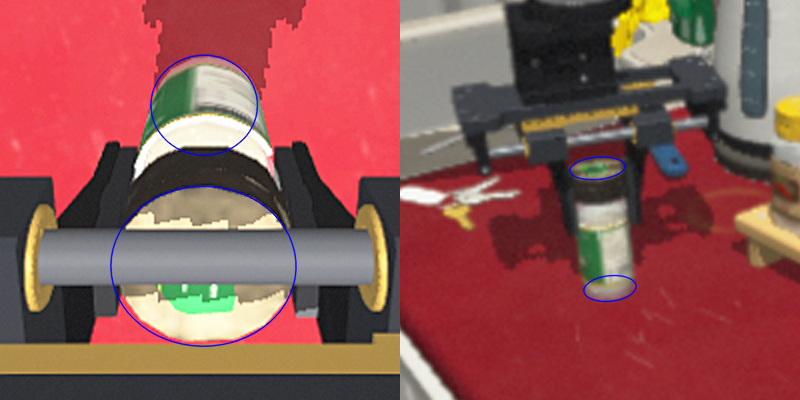

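Request:
{"name": "drive_tool", "arguments": {"motion": [[-2,0,0,0],[-6,0,0,0],[-10,0,0,0],[-14,0,0,0],[-18,0,0,0],[-19,0,0,0],[-19,0,0,0],[-19,0,0,0]]}}

```text
time: 19.12
ee_pos: [0.4946, 0.1389, 0.2661]
eef_rot: [0.563, 0.428, -0.563, 0.428]
ft_force: [0.9, 0.1, -1.3]
width: 0.0397
```

Run:
```python
from h import *
from bench import r
s=r.read_state(); print(s['time'],s['ee_pos'],s['width'],s['ft_force'],s['joint_positions'].round(2))
print(rel(s,[.6586,-.0971,.26],6.96))
print(rel(s,[.55,-.0971,.26],6.96))
```

```text
19.1167 [0.49461249 0.13893638 0.26614915] 0.039727398723004674 [ 0.88865585  0.07252914 -1.27326088] [-0.87  0.06  0.53  1.74 -0.03  1.35 -0.6 ]
(array([ 0.61, 22.11, 18.37]), np.float64(-4.49))
(array([ 0.6 , 11.64, 21.27]), np.float64(-4.49))
```

Request:
{"name": "drive_tool", "arguments": {"motion": [[0,1.5,3,-0.5],[0,3,6,-1],[0,5,9.5,-2],[0,7,13,-3],[0,9,16,-4],[0,11.6,18.5,-4.5],[0,15,18.4,-4.5],[0,18,18.4,-4.5],[0,21,18.4,-4.5],[0,22.1,18.4,-4.5],[0,22.1,18.4,-4.5],[0,22.1,18.4,-4.5]]}}

```text
time: 20.12
ee_pos: [0.6578, -0.098, 0.2638]
eef_rot: [0.468, 0.53, -0.47, 0.528]
ft_force: [-0.7, 0.2, -1.6]
width: 0.0395
```

Run:
```python
from h import *
from bench import r
s=r.read_state(); print(s['time'],s['ee_pos'],s['width'],s['ft_force'])
print(rel(s,[.6586,-.0971,.130],6.96))
n='scene'
im=r.camera(n)[:,:,::-1].copy()
overlay(im,r.calibration(n),s['ee_pos']-[0,0,.076],.0205,.104)
overlay(im,r.calibration(n),[.6586,-.0971,.042],.0205,.104,col=(0,255,0))
zoom(im,210,60,150,170,3.4,f'pics/{n}18.png')
```

```text
20.1167 [ 0.65775701 -0.09796956  0.26377632] 0.03953820150173169 [-0.65948098  0.18943999 -1.57238394]
(array([13.38,  0.15, -0.08]), np.float64(-0.0))
```

View pics/scene18.png

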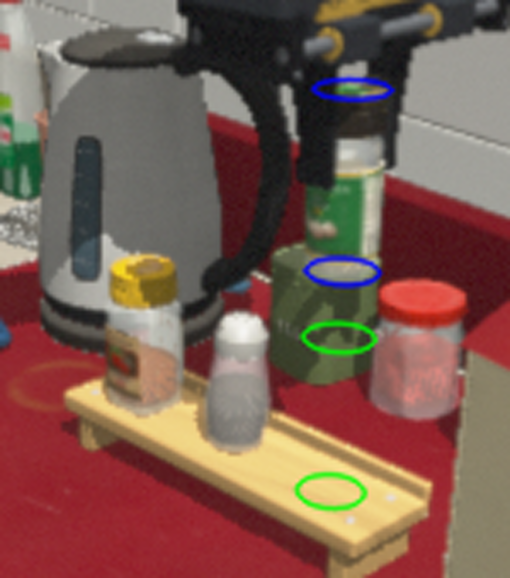

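Request:
{"name": "drive_tool", "arguments": {"motion": [[3,0.1,-0.1,0],[6,0.1,-0.1,0],[9,0.1,-0.1,0],[11.5,0.1,-0.1,0],[13,0.1,-0.1,0],[13.3,0.1,-0.1,0],[13.3,0.1,-0.1,0],[13.3,0.1,-0.1,0]]}}

```text
time: 20.83
ee_pos: [0.6595, -0.0962, 0.1348]
eef_rot: [0.469, 0.529, -0.468, 0.53]
ft_force: [-0.6, -0.3, -1.1]
width: 0.0395
```

Request:
{"name": "drive_tool", "arguments": {"motion": [[0.3,0,0,0],[0.6,0,0,0],[0.8,0,0,0],[0.8,0,0,0],[0.8,0,0,0]]}}

```text
time: 21.25
ee_pos: [0.6594, -0.0963, 0.1256]
eef_rot: [0.469, 0.53, -0.468, 0.53]
ft_force: [0.8, -0.2, -2.0]
width: 0.0395
```

Run:
```python
from h import *
from bench import r
s=r.read_state(); print(s['time'],s['ee_pos'],s['width'],s['ft_force'])
print(rel(s,[.6586,-.0971,.1185],6.96))
n='scene'
im=r.camera(n)[:,:,::-1].copy()
zoom(im,210,60,150,170,3.4,f'pics/{n}19.png')
```

```text
21.25 [ 0.65938229 -0.09632706  0.12555225] 0.03948642911472637 [ 0.75992357 -0.19050037 -1.9924669 ]
(array([ 0.71, -0.09,  0.07]), np.float64(0.01))
```

View pics/scene19.png

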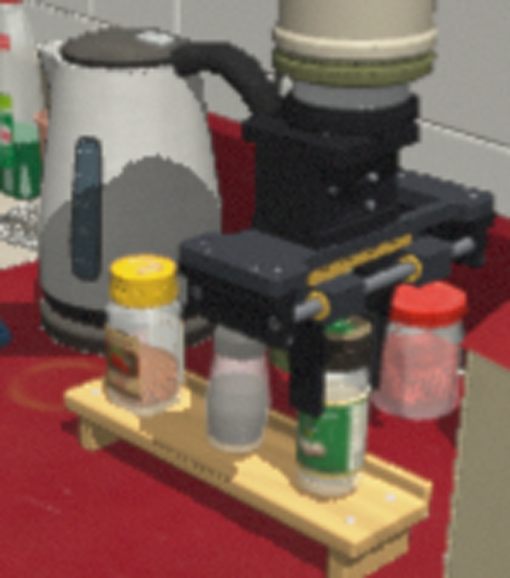

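Request:
{"name": "drive_tool", "arguments": {"motion": [[0.2,0,0,0],[0.4,0,0,0],[0.5,0,0,0],[0.5,0,0,0]]}}

```text
time: 21.63
ee_pos: [0.6592, -0.0963, 0.1201]
eef_rot: [0.468, 0.53, -0.469, 0.529]
ft_force: [0.6, -0.5, -0.5]
width: 0.0396
```

Request:
{"name": "drive_tool", "arguments": {"motion": [[0.1,0,0,0],[0.2,0,0,0],[0.2,0,0,0],[0.2,0,0,0]]}}

```text
time: 21.97
ee_pos: [0.6595, -0.0964, 0.1187]
eef_rot: [0.469, 0.53, -0.468, 0.53]
ft_force: [0.4, -0.1, 1.6]
width: 0.0397
```

Light contact at the expected height; a little more, then release.

Request:
{"name": "drive_tool", "arguments": {"motion": [[0.1,0,0,0],[0.1,0,0,0],[0.1,0,0,0]]}}

```text
time: 22.22
ee_pos: [0.6598, -0.0964, 0.1187]
eef_rot: [0.469, 0.529, -0.468, 0.53]
ft_force: [-2.8, 1.6, 7.8]
width: 0.0396
```

Request:
{"name": "drive_tool", "arguments": {"motion": [[0,0,0,0],[0,0,0,0],[0,0,0,0]], "force": 3}}

```text
time: 22.47
ee_pos: [0.6598, -0.0963, 0.118]
eef_rot: [0.469, 0.529, -0.468, 0.53]
ft_force: [-0.1, 0.1, 5.0]
width: 0.04
```

Request:
{"name": "drive_tool", "arguments": {"motion": [[0,0,0,0],[0,0,0,0],[0,0,0,0],[0,0,0,0],[0,0,0,0],[0,0,0,0]], "grip": 60}}

```text
time: 22.97
ee_pos: [0.6593, -0.0963, 0.1174]
eef_rot: [0.468, 0.53, -0.469, 0.53]
ft_force: [0.2, 0.4, -0.4]
width: 0.065
```

Run:
```python
from h import *
from bench import r
s=r.read_state(); print(s['time'],s['ee_pos'],s['width'],s['ft_force'])
n='scene'
im=r.camera(n)[:,:,::-1].copy()
zoom(im,210,60,150,170,3.4,f'pics/{n}20.png')
```

```text
22.9667 [ 0.65929086 -0.09631255  0.11735733] 0.06498024474104802 [ 0.20816013  0.36066013 -0.40055184]
```

View pics/scene20.png

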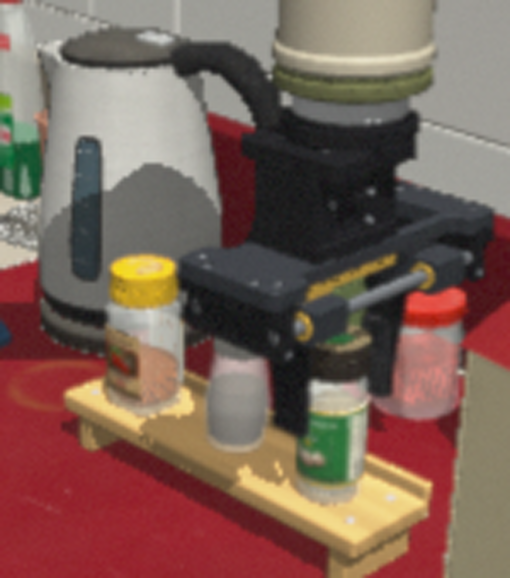

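Request:
{"name": "drive_tool", "arguments": {"motion": [[-1,0,0,0],[-3,0,0,0],[-6,0,0,0],[-10,0,0,0],[-14,0,0,0],[-14,0,0,0],[-14,-4,0,0],[-14,-8,0,0],[-14,-12,0,0],[-14,-16,0,0],[-14,-20,0,0],[-14,-20,4,0],[-14,-20,8,0],[-14,-20,12,0],[-14,-20,16,0],[-14,-20,16,0]]}}

```text
time: 24.35
ee_pos: [0.4785, -0.2873, 0.2578]
eef_rot: [0.469, 0.527, -0.472, 0.529]
ft_force: [-1.2, 0.0, -0.4]
width: 0.0663
```

Run:
```python
from h import *
from bench import r
s=r.read_state(); print(s['time'],s['ee_pos'],s['width'],s['ft_force'])
for n,(x,y,w,h,k) in dict(scene=(210,100,150,140,4),top=(160,80,180,100,4)).items():
    im=r.camera(n)[:,:,::-1].copy(); cv2.imwrite(f'pics/{n}21raw.png',im)
    zoom(im,x,y,w,h,k,f'pics/{n}21.png')
```

```text
24.35 [ 0.47850818 -0.28725261  0.2578299 ] 0.0663083576197809 [-1.20328055  0.00974739 -0.35839531]
```

View pics/scene21.png

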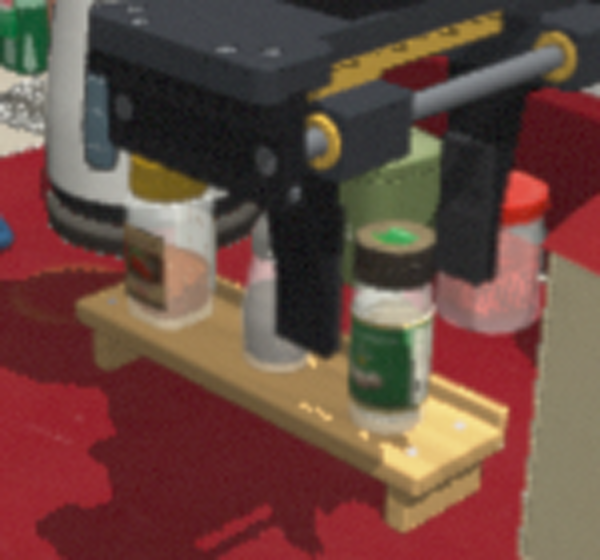

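View pics/top21.png

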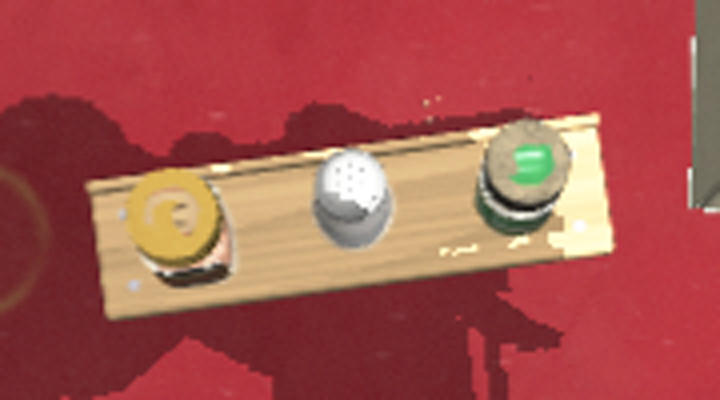

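Run:
```python
from h import *
from bench import r
c=r.calibration('top'); f=lambda l:np.array(l)/4+[160,80]
ctr=np.array([.6483,-.0127,.042]);y=np.radians(6.964);ex=np.array([np.cos(y),np.sin(y),0]);ey=np.array([-ex[1],ex[0],0])
for n,p,z in(('Ycap',(174,216),.142),('Dcap',(528,160),.146),('Sh',(353,180),.132)):
    P=onz(c,f([p]),z)[0]; print(n,P.round(4),'rel mm',((P-ctr)@ex*1000).round(1),((P-ctr)@ey*1000).round(1))
im=cv2.imread('pics/top21raw.png')
big=cv2.resize(im,None,fx=4,fy=4,interpolation=cv2.INTER_CUBIC)
c2=dict(c);[c2.__setitem__(k,c[k]*4) for k in('fx','fy','cx','cy')]
overlay(big,c2,[.638,.0725,.042],.022,.1); overlay(big,c2,[.6593,-.0963,.042],.0205,.104)
cv2.imwrite('pics/top21o.png',big[320:720,640:1360])
a=cv2.imread('pics/top0.png'); A=cv2.cvtColor(a,6).astype(np.float32);B=cv2.cvtColor(im,6).astype(np.float32)
x0,y0=232,110; T=A[y0:y0+36,x0:x0+32]; Rr=cv2.matchTemplate(B[y0-8:y0+44,x0-8:x0+40],T,cv2.TM_CCOEFF_NORMED)
print(cv2.minMaxLoc(Rr), '(8,8)=unmoved')
```

```text
Ycap [0.636  0.0686 0.142 ] rel mm -2.4 82.2
Dcap [ 0.6593 -0.0967  0.146 ] rel mm 0.8 -84.7
Sh [ 0.6537 -0.0149  0.132 ] rel mm 5.1 -2.9
(-0.37632426619529724, 0.8775996565818787, (16, 16), (8, 8)) (8,8)=unmoved
```

View pics/top21o.png

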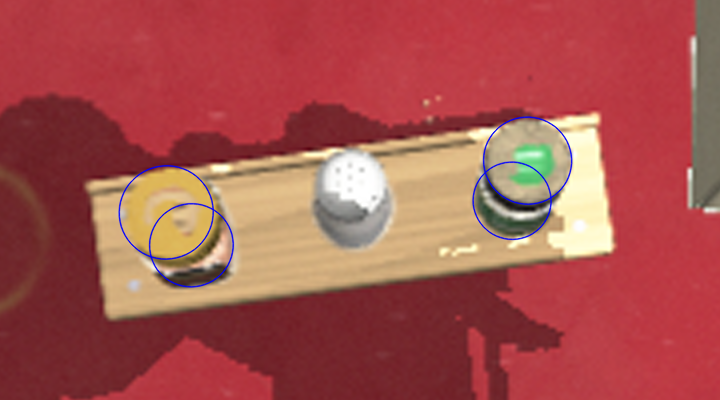

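Run:
```python
from bench import r
s=r.read_state(); print(s['time'],s['joint_vel'].round(3))
print(r.close_job())
```

```text
24.45 [-0.046 -0.038 -0.037  0.02   0.005 -0.001 -0.021]
the job is handed in; nothing more can be done
None
```

Both jars now stand upright on the step, the yellow-capped one left of the salt shaker and the dark-capped one right of it. I handed the job in at 24.5 s of the 70 s allowed. I tipped each jar up on the worktop, gripped it again upright, lowered it until it touched the board, then let go.

**Last checks, from the top camera:**
- **Positions:** relative to the step's centre, the yellow cap is 82 mm left and 2 mm toward the robot. The dark cap is 85 mm right and 1 mm away from the robot.
- **Bases:** both are wholly on the board. Outlines of upright jars drawn at the release points matched to within a few millimetres, yellow slightly less closely than dark.
- **Shaker:** matching its image against the first picture showed no shift at the one-pixel level (about 2 mm). The match score was 0.88, with the gripper's shadow over that part of the picture.
- **Gripper:** it was open and well clear of the jars, with forces at noise level.

**What went wrong on the way:** the dark jar stuck partway in the first tip-up. When I loosened the grip it swung about 9° past vertical while held just above the worktop. I lowered it, straightened it against the worktop, and checked that it stood free before gripping it again.

**What disagreed:** the shaker's top measured about 4 mm from my first hand-picked reading. I put that down to how I picked the pixel, since the image match showed no movement.

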